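# Centre the grape ornament on its display plinth

## Robot

A 6-joint arm with a two-finger parallel gripper is mounted at the origin on the work surface. World frame = base frame: x ahead of the robot, y to its left, z up, the work surface at z = 0. Lengths are in m, angles in degrees, forces in N, time in s.
With the tool pointing down it reaches from about 0.275 to 1 m from the base axis. Payload 8.4 kg.
Tool frame: the origin (TCP) lies on the centre line of the jaws, within the pads' length; the fingertips stand 11 mm ahead of it and the grasp point (between the pads) lies 8 mm behind it; z points along the fingers, y is the line along which they close (so a half turn about z gives the same grasp; the last joint's range is limited). The gripper opens to 85 mm and grips with 20 to 120 N. Pads are 22 mm wide; open, the fingers measure 114 mm over their backs; the gripper's body (76 mm by 85 mm) begins 54 mm behind the grasp point. The pads swing forward as they close: fully open they stand 13 mm farther back than shut.
Start: joints at [-64.251, 20.225, 93.587, -0, 66.188, -0.138], TCP at [0.273, -0.562, 0.242] pointing down, gripper open.
Joint ranges: [-150.9, 150.9], [-52.94, 120.26], [3.33, 152.33], [-74.26, 254.26], [0, 154.13], [-172.89, 172.89]. Speed limits (degrees/s): [127.2, 127.2, 159.86, 180, 180, 180].

## Interface

Orientations are given as [roll, pitch, yaw] about the fixed x, y, z axes, in that order (R = Rz(yaw) Ry(pitch) Rx(roll)).
In Python, from rig import sense, camera, job_done, find_in, spot_point gives the robot as it stands. The module is installed in compiled form; this text tells all that it offers.
- The arm moves only by the tool jog_arm, never from a script. Its arguments are lists of equal length, an entry for each row: "dp": the shift along the world's x, y, z in m, a list of three; "roll": the turn about the world's z in degrees; "fingers": the gripper command: -1 is fully open, 1 is shut, values between are in proportion. A call has 1 to 10 rows; each row shifts and turns the commanded pose from where the row before left it; what a row does not reach is not made up. A row lasts 1/8 s, in which the tool goes at most 62.5 mm and 10.7 degrees, less where a joint would pass 70% of its speed; a pose out of reach is approached as far as the arm can. A call is refused whole if a number of a shift passes 0.0625 or a number of a turn 10.7, either way. A call with a gripper value outside its range is refused whole. The fingers move at their own pace and stop on an object; "squeeze" is the grip in N (left out, the last holds). Time passes only in rows, so rows that do not move let the fingers close. It gives the time, the measured TCP pose, the force, the opening and the grip force at its end, in the units of the state.
- sense(): the state, without advancing time (a new reading comes with each control period).
- camera(name): name is "scene" or "top"; returns a dict with "img" (384x512x3 uint8, blue, green, red), "fx", "fy", "cx", "cy" (pixels), "R" (3x3) and "t" (3): a world point X has camera coordinates R X + t. Camera axes: x right, y down, z forward; pixel columns grow to the right and rows downward; lengths in m; the calibration is good to about 2 mm. A picture is of the moment at which its call begins. There is no depth.
- job_done(): hands the job in; it is judged then, once.
Trained networks look in a picture, given as the dict that the camera call returned (one of the last four; its "shot" number tells which), for a name from the list of things; names that differ only in an ending like _2 or _b are one class to them, and where a whole thing is asked for, a point or a joint stands for the part that bears it (a point fixed in the world has none). Each returns a list of dicts, best first, with "score" (0 to 1); they miss things now and then, are a little off and sometimes report something else, mostly with a low value. They report only what shows in the picture. A call takes as long as a camera call. They do not tell look-alikes from the thing itself.
- find_in(picture, name): "xyz" ([x, y, z] in m, in the coordinates of the camera as it stood for that picture, good to about 4 mm: the middle of the surface that is visible of it).
- spot_point(picture, name): "xyz" ([x, y, z] in m, in the coordinates of the camera as it stood for that picture, good to about 4 mm: a listed point, or the origin of a listed thing).
The state is a dict: "t": time; "q": joint angles; "joint_velocities": joint speeds; "tau": joint torques, N m; "tool_pos": TCP position; "orientation": TCP orientation; "force": force on the tool from outside, world axes, zero at the start; "moment": the same for the moment, N m; "width": opening from 0.0 (shut) to 1.0 (fully open); "grip_force": force on a finger pad.
Only numpy, scipy, OpenCV 4.12 (cv2) and the standard library are available. Lean on these libraries where they do the work, as an engineer would, in place of code of your own. Each camera call takes 0.05 s, during which the arm holds its last target. There are 200 camera calls.

## Task

The wobbly grape-cluster ornament stands off-centre on its small plinth: nudge it gently to the middle with light fingertip touches, so that its white foot ends upright and wholly inside the brass ring on the plinth top. Do not pinch, lift, topple or knock it off, do not push it hard, and leave the little cask on the other plinth, the yellow gift box and the corkscrew as they are.

Things in the scene. Friction and masses are not known exactly. Their poses are not given: they have to be found in the camera images.
- grapes: The ornament to be centred: a purple grape cluster on a round white foot, loose, about 0.2 kg (0.14 to 0.28), 60 mm tall in all. The foot is a disc 40 mm across (radius 20) and 14 mm thick with a vertical side; above it the cluster is narrower, at most 33 mm across, widest and heaviest at 36 to 50 mm above the underside. Pushed on the foot it slides (it stays where it is left); pushed on the cluster it is apt to tip over. Origin: centre of the underside of the foot; z up.
- plinth: The plinth under the grape ornament: dark wood, round, fixed, 50 mm tall, flat top 76 mm across (84 mm across at the bottom), with a brass ring, flush in the top and concentric with it, of 52 mm inner and 58 mm outer diameter. Origin: centre of its underside, on the work surface; z up. It looks the same from every side.
- plinth_top (a point): Centre of the top face of that plinth, 50 mm above the work surface, level with the top: the centre of the brass ring, where the middle of the ornament's foot belongs.
- plinth_b: A second, identical fixed plinth, at least 220 mm from the first; it carries the cask. Origin: centre of its underside.
- cask: Bystander: miniature light-wood cask with dark hoops, loose, standing at the middle of plinth_b, 52 mm tall, 48 mm across at the belly. Origin: centre of its underside. Leave alone.
- giftbox: Bystander: yellow gift box, loose, lying beyond the plinths, 100 x 180 x 47 mm (x, y, z). Origin: centre of its underside. Leave alone.
- corkscrew: Bystander: corkscrew lying on the table nearer the robot than the plinths, wooden cross handle 102 mm long (along its y) and 22 mm thick at the origin, steel screw reaching 85 mm along its x. Origin: under the middle of the handle. Leave alone.
There are look-alikes about, which are no part of the job. There is more than one size of the grapes; the one meant has the size given above.

How it is judged (in metres and radians):
At the end, for the whole second after the job is handed in: The ornament stands upright (within 0.06 rad) and at rest on the plinth top, the middle of its foot within 6 mm of the plinth's centre (its foot inside the brass ring); the cask has moved less than 6 mm, the gift box and corkscrew less than 12 mm (horizontal distance between grapes and plinth_top below 0.006 m and angle between each of grapes, cask's own z axis and vertical below 0.06 rad and z of grapes in the frame of plinth_top between -0.003 and 0.003 m and linear speed of grapes below 0.01 m/s and angular speed of grapes below 0.15 rad/s and distance of cask from where it was at the start of the episode below 0.006 m and distance of each of giftbox, corkscrew from where it was at the start of the episode below 0.012 m); the robot touches nothing.
It fails at once if the ornament is toppled or nearly so (tilt over 0.5 rad) (angle between grapes's own z axis and vertical above 0.5 rad).
It fails at once if the ornament is lifted off the plinth (over 15 mm) (z of grapes in the frame of plinth_top above 0.015 m).
It fails at once if the ornament is knocked off the plinth (z of grapes in the frame of plinth_top below -0.01 m or horizontal distance between grapes and plinth_top above 0.04 m).
It fails at once if the ornament is pinched or pushed hard (over 12 N) (contact force between any of the fingers, the arm and grapes above 12 N).
It fails at once if the cask, the gift box or the corkscrew is disturbed (distance of cask from where it was at the start of the episode above 0.006 m or distance of any of giftbox, corkscrew from where it was at the start of the episode above 0.012 m).
It also fails if it takes over 40 s, if anything falls off the work surface, if the arm or the gripper's body presses on something with over 40 N, if the wrist force passes 120 N, or if a joint passes its speed limit or range.

## Working session

There is one attempt and no reset: what is moved stays moved. The work goes in short steps, Python scripts to look and compute and a tool call to move; the robot and the scene stay as the last step left them, time stands still between calls to the robot, and variables do not carry over. Pictures are saved under pics/ and viewed, at most 10 in all, crops included, and the job is handed in when it is done.

Besides the shell and the picture viewer there is one more tool, called after "Request:" as name(argument=value, ...), one argument or row to a line, values as JSON. jog_arm: Moves the arm, as the interface text tells. Its arguments: {"type":"object","properties":{"dp":{"type":"array","items":{"type":"array","items":{"type":"number"}}},"roll":{"type":"array","items":{"type":"number"}},"fingers":{"type":"array","items":{"type":"number"}},"squeeze":{"type":"number"}},"required":["dp","roll","fingers"]}

```bash
mkdir -p pics; cat > h.py <<'E'
import numpy as np, cv2
from rig import *
def w(p,x): return np.array(p["R"]).T@(np.array(x)-np.array(p["t"]))
def px(p,X):
    c=np.array(p["R"])@np.array(X)+np.array(p["t"]); return np.array([p["fx"]*c[0]/c[2]+p["cx"],p["fy"]*c[1]/c[2]+p["cy"]])
def ray(p,u,v,z):
    R=np.array(p["R"]);o=-R.T@np.array(p["t"]);d=R.T@np.array([(u-p["cx"])/p["fx"],(v-p["cy"])/p["fy"],1]);return o+d*(z-o[2])/d[2]
E
python3 - <<'E'
from h import *
ims=[]
for c in("scene","top"):
    p=camera(c);ims.append(p["img"])
    print(c,p["fx"],(-np.array(p["R"]).T@p["t"]).round(3))
    for n in("grapes","plinth_top","plinth","cask","giftbox","corkscrew"):
        for r in spot_point(p,n)[:3]:
            X=w(p,r["xyz"]);print(n,round(r["score"],2),X.round(3),px(p,X).round())
cv2.imwrite("pics/a.png",ims[0]);cv2.imwrite("pics/b.png",ims[1])
E
```

```text
scene 448.8896973808609 [1.142 0.232 0.6  ]
grapes 0.81 [ 0.49  -0.132  0.05 ] [231. 168.]
grapes 0.72 [ 0.387 -0.159 -0.   ] [242. 158.]
grapes 0.65 [ 0.477 -0.04   0.005] [274. 192.]
plinth_top 0.92 [ 0.505 -0.143  0.052] [223. 170.]
plinth 0.77 [ 0.506 -0.142  0.002] [224. 189.]
plinth 0.61 [0.49  0.176 0.001] [376. 227.]
cask 0.66 [0.495 0.174 0.052] [379. 208.]
giftbox 0.96 [ 0.768 -0.059  0.002] [195. 294.]
corkscrew 0.98 [ 0.379  0.008 -0.002] [312. 174.]
corkscrew 0.42 [ 0.506 -0.14   0.052] [224. 170.]
top 425.2322493945573 [0.479 0.016 0.951]
grapes 0.86 [ 0.489 -0.131  0.056] [308. 236.]
grapes 0.69 [ 0.476 -0.04   0.001] [263. 242.]
plinth_top 0.8 [ 0.504 -0.146  0.052] [315. 229.]
plinth 0.89 [ 0.492  0.167 -0.001] [170. 233.]
plinth 0.67 [ 0.504 -0.142 -0.003] [309. 230.]
cask 0.76 [0.49  0.175 0.044] [163. 233.]
giftbox 0.93 [ 0.77  -0.058 -0.001] [273. 114.]
corkscrew 0.19 [ 0.503 -0.145  0.05 ] [314. 230.]
```

View pics/a.png

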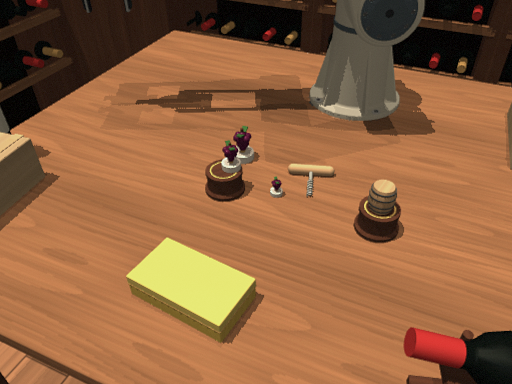

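View pics/b.png

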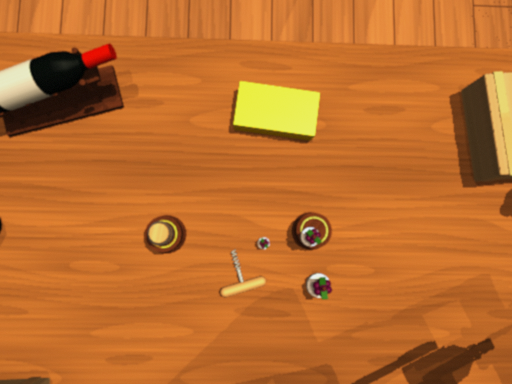

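The scene view has the target on its plinth at (231,160), with look-alikes at (243,148) and (277,188). In the top view the target is at (311,236) on the plinth at (312,231), the larger one is at (319,287) and the small one is at (263,243). I'll zoom in to measure.

```bash
cat >> h.py <<'E'
def crop(p,c,r,k,overlay=()):
    u,v=int(c[0]),int(c[1]); im=cv2.resize(p["img"][v-r:v+r,u-r:u+r],None,fx=k,fy=k,interpolation=cv2.INTER_CUBIC)
    for X0,z,rad,col in overlay:
        P=[((px(p,[X0[0]+rad*np.cos(a),X0[1]+rad*np.sin(a),z])-[u-r,v-r]+.5)*k) for a in np.linspace(0,6.283,60)]
        cv2.polylines(im,[np.int32(P)],True,col,1)
    return im
def avg(n,name,f=3):
    out=[]
    for _ in range(f):
        p=camera(n)
        for r in spot_point(p,name)[:3]:
            X=w(p,r["xyz"])
            if np.hypot(X[0]-.5,X[1]+.14)<.045: out.append(X)
    return p,(np.mean(out,0) if out else None)
E
cat > look.py <<'E'
import sys
from h import *
ov=[];ims=[]
P=np.array(eval(sys.argv[2]));G=np.array(eval(sys.argv[3]))
for c in("scene","top"):
    p,g=avg(c,"grapes");print(c,"g",g)
    p,q=avg(c,"plinth_top",2);print(c,"p",q)
    ims.append(crop(p,px(p,[*P,.05]),28,14,[(P,.05,.038,(255,255,0)),(P,.05,.026,(0,255,0)),(G,.064,.02,(0,0,255)),(G,.05,.02,(255,0,255))])[:, :400 if 0 else None])
im=np.hstack(ims);im=cv2.resize(im,(800,400));cv2.imwrite(sys.argv[1],im)
E
python3 look.py pics/c.png "(.504,-.143)" "(.489,-.132)"
```

```text
scene g [ 0.49306286 -0.12889729  0.04944284]
scene p [ 0.50432523 -0.14306343  0.04941057]
top g [ 0.48938127 -0.13506909  0.05606475]
top p [ 0.50249676 -0.14349913  0.04939597]
```

View pics/c.png

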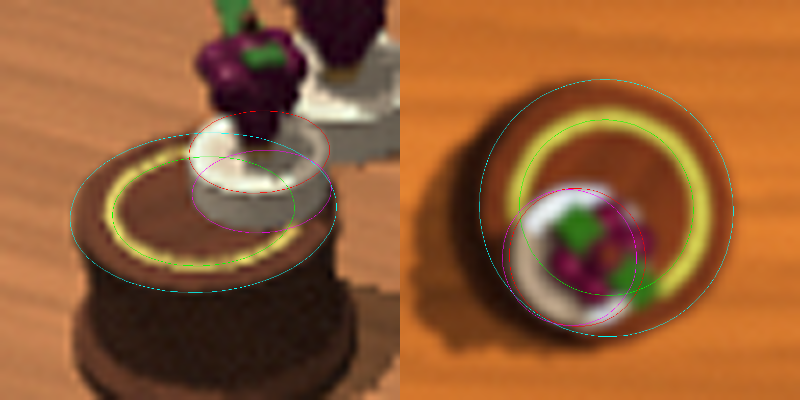

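```bash
python3 -c "
from rig import *
s=sense();print(s)"
```

```text
{'t': 1.7, 'q': array([-6.42522899e+01,  2.02267718e+01,  9.35887545e+01, -9.08267643e-04,
        6.61877634e+01, -1.38339804e-01]), 'joint_velocities': array([-0.06622779,  0.04673043,  0.09202966, -0.02939212,  0.00373603,
       -0.00473299]), 'tau': array([ 5.49418419e-04, -6.05165291e+01, -3.42434049e+01,  2.26640182e-04,
        1.22871486e-03,  1.39011661e-05]), 'tool_pos': array([ 0.27284495, -0.56228201,  0.24225244]), 'orientation': array([-1.79996708e+02,  8.22983640e-04,  2.58864167e+01]), 'force': array([ 0.42045653,  0.8039639 , -0.1010114 ]), 'moment': array([0.04842229, 0.00603255, 0.00176719]), 'grip_force': 0.0, 'width': 0.9973591688816675}
```

Request:
jog_arm(
  dp=[
    [0,0.04,0],
    [0,0.04,0],
    [0,0.06,0],
    [0,0.06,0],
    [0,0.06,0],
    [0.02,0.06,0],
    [0.04,0.06,0],
    [0.04,0.06,0],
    [0.04,0.02,0],
    [0.02,0,0],
  ],
  roll=[0,0,0,0,0,0,0,0,0,0],
  fingers=[1,1,1,1,1,1,1,1,1,1],
)

```text
t: 2.95
tool_pos: [0.4237, -0.1176, 0.2426]
orientation: [180.0, -0.1, 26.1]
force: [0.3, -0.1, -0.2]
width: 0.002
grip_force: 0.0
```

Request:
jog_arm(
  dp=[
    [0.01,0.005,0],
    [0.01,0.005,0],
    [0.011,0.004,0],
    [0,0,-0.02],
    [0,0,-0.03],
    [0,0,-0.03],
    [0,0,-0.03],
    [0,0,-0.03],
    [0,0,-0.02],
    [0,0,0],
  ],
  roll=[-9.5,-9.5,-9.5,-9.5,-9.5,-9.5,-9.2,0,0,0],
  fingers=[1,1,1,1,1,1,1,1,1,1],
)

```text
t: 4.2
tool_pos: [0.4517, -0.1056, 0.0811]
orientation: [179.9, 0.2, -40.4]
force: [0.2, 0.6, -0.2]
width: -0.001
grip_force: 0.0
```

```bash
cat > snap.py <<'E'
import sys
from h import *
s=sense();print(s["tool_pos"],s["orientation"],s["force"])
X=s["tool_pos"];ims=[]
for c in("scene","top"):
    p=camera(c);im=crop(p,px(p,[.49,-.13,.07]),40,10)
    o=px(p,[.49,-.13,.07]).astype(int)-40
    t=np.int32((px(p,X+[0,0,-.011])-o+.5)*10);cv2.drawMarker(im,tuple(map(int,t)),(0,255,255),0,20,1)
    ims.append(cv2.resize(im,(400,400)))
cv2.imwrite(sys.argv[1],np.hstack(ims))
E
python3 snap.py pics/d.png
```

```text
[ 0.45166441 -0.10558622  0.08108527] [ 1.79905205e+02  1.66897848e-01 -4.03629035e+01] [ 0.17671298  0.58948336 -0.16075819]
```

View pics/d.png

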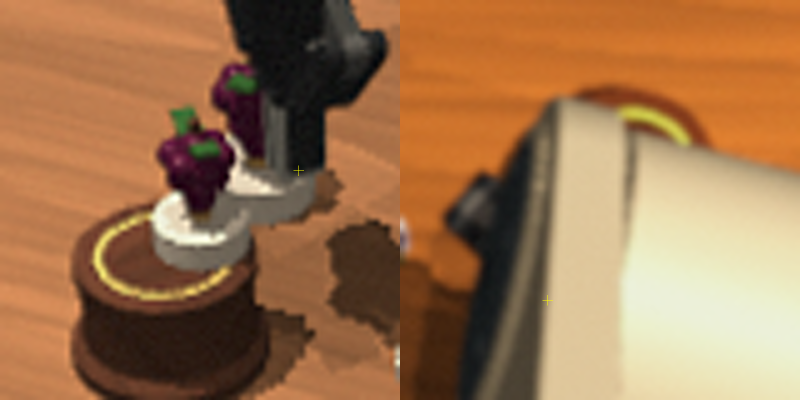

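The tips line up behind the ornament at about (298,170) in the crop and are clear of the foot. I'll lower, align and approach.

Request:
jog_arm(
  dp=[
    [0.0026,0.003,-0.007],
    [0,0,-0.007],
    [0.0031,-0.0026,0],
    [0.0031,-0.0026,0],
    [0.0023,-0.0019,0],
    [0.0015,-0.0013,0],
    [0.0015,-0.0013,0],
    [0,0,0],
  ],
  roll=[0,0,0,0,0,0,0,0],
  fingers=[1,1,1,1,1,1,1,1],
)

```text
t: 5.3
tool_pos: [0.467, -0.1117, 0.0683]
orientation: [180.0, 0.0, -40.3]
force: [-0.3, -0.7, 0.2]
width: -0.003
grip_force: 0.2
```

Request:
jog_arm(
  dp=[
    [0.0015,-0.0013,0],
    [0.0015,-0.0013,0],
    [0.0015,-0.0013,0],
    [0.0015,-0.0013,0],
  ],
  roll=[0,0,0,0],
  fingers=[1,1,1,1],
)

```text
t: 5.8
tool_pos: [0.4732, -0.117, 0.0683]
orientation: [180.0, 0.0, -40.3]
force: [-0.8, 0.8, 0.7]
width: 0.002
grip_force: 0.6
```

```bash
python3 snap.py pics/e.png
```

```text
[ 0.47315857 -0.11698128  0.06825835] [ 1.79999396e+02  1.87933942e-03 -4.03156292e+01] [-0.76512884  0.84761934  0.7290312 ]
```

View pics/e.png

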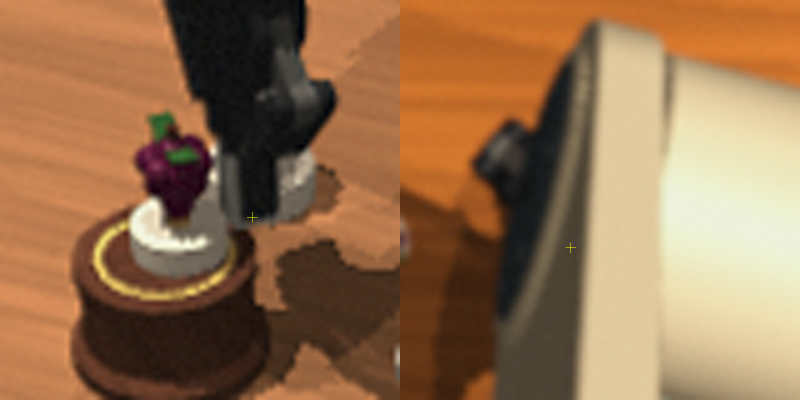

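The foot is being pushed and stays upright, now at about (180,240) in the crop. I'll continue, then back off and look.

Request:
jog_arm(
  dp=[
    [0.0014,-0.0012,0],
    [0.0014,-0.0012,0],
    [0.0014,-0.0012,0],
    [0.0014,-0.0012,0],
    [0,0,0],
    [-0.004,0.0034,0],
    [-0.016,0.013,0],
    [-0.03,0.02,0.03],
    [-0.06,0.05,0.04],
    [-0.06,0.05,0.04],
  ],
  roll=[0,0,0,0,0,0,0,0,0,0],
  fingers=[1,1,1,1,1,1,1,1,1,1],
)

```text
t: 7.15
tool_pos: [0.3417, -0.0133, 0.1558]
orientation: [-180.0, 0.0, -40.4]
force: [1.1, 1.4, 1.7]
width: 0.001
grip_force: 0.0
```

```bash
python3 look.py pics/f.png "(.504,-.144)" "(.504,-.144)"; python3 -c "
from rig import *
print(sense()['tool_pos'])"
```

```text
scene g [ 0.5072894  -0.14016394  0.04851461]
scene p [ 0.50429521 -0.14301364  0.05260496]
top g [ 0.50314698 -0.14498864  0.05738676]
top p [ 0.50329667 -0.14372924  0.04829611]
[ 0.34322683 -0.01407876  0.15527559]
```

View pics/f.png

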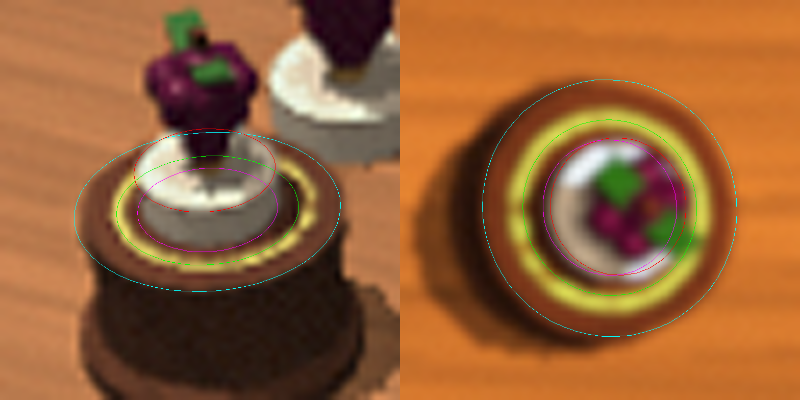

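The foot looks inside the ring in both views: about (618,210) against the ring at (611,210) in the top crop, and parallax accounts for the difference. One numeric check before I hand it in.

```bash
python3 - <<'E'
from h import *
from scipy.optimize import least_squares
def fit(p,pts,z,r=None):
    X=np.array([ray(p,u,v,z)[:2] for u,v in pts])
    f=(lambda q:np.hypot(*(X-q[:2]).T)-(q[2] if r is None else r))
    s=least_squares(f,[.504,-.144,.025],loss="soft_l1",f_scale=.001);return s.x.round(4),np.std(f(s.x)).round(4),len(X)
for c in("scene","top"):
    p=camera(c);k=6;o=px(p,[.504,-.144,.05]).astype(int)-28
    im=cv2.resize(p["img"][o[1]:o[1]+56,o[0]:o[0]+56],None,fx=k,fy=k,interpolation=cv2.INTER_CUBIC)
    h=cv2.cvtColor(im,cv2.COLOR_BGR2HSV)
    q=lambda u,v:((u+.5)/k-.5+o[0],(v+.5)/k-.5+o[1])
    P=lambda m:[q(u,v) for v,u in zip(*np.nonzero(m))]
    y=(h[...,0]>22)&(h[...,0]<33)&(h[...,1]>110)&(h[...,2]>150)
    n,l,st,_=cv2.connectedComponentsWithStats(np.uint8(y));y=l==1+st[1:,4].argmax()
    print(c,"ring",fit(p,P(y),.05,.0275))
    m=(h[...,1]<90)&(h[...,2]>75)
    n,l,st,_=cv2.connectedComponentsWithStats(np.uint8(m))
    cs=[i for i in range(1,n) if st[i,4]>300]
    cc=px(p,[.504,-.144,.057]); i=min(cs,key=lambda i:np.hypot(*(np.mean(P(l==i),0)-cc)));m=np.uint8(l==i)
    print(st[i])
    C=cv2.convexHull(max(cv2.findContours(m,0,1)[0],key=len))
    # dense hull
    mm=np.zeros_like(m);cv2.fillConvexPoly(mm,C,1)
    C=max(cv2.findContours(mm,0,cv2.CHAIN_APPROX_NONE)[0],key=len)[:,0]
    pts=[q(*a) for a in C]
    if c=="scene":
        # lower boundary = front arc of bottom circle
        ym=np.mean(C[:,1])+st[i,3]*.12; pts=[q(*a) for a in C if a[1]>ym]; print("foot",fit(p,pts,.05,.02))
    else: print("foot",fit(p,pts,.064,.02),fit(p,pts,.064))
E
```

```text
scene ring (array([ 0.5022, -0.1428,  0.025 ]), np.float64(0.0009), 894)
[ 114  104  122  103 8746]
foot (array([ 0.5011, -0.1444,  0.025 ]), np.float64(0.0003), 142)
top ring (array([ 0.503 , -0.1439,  0.025 ]), np.float64(0.0014), 3542)
[ 125  117  105  120 5376]
foot (array([ 0.5028, -0.1428,  0.025 ]), np.float64(0.0023), 333) (array([ 0.5027, -0.1424,  0.0195]), np.float64(0.0022), 333)
```

Both views put the foot within about 2 mm of the ring centre, so I'm handing it in.

```bash
python3 -c "
from rig import *
print(job_done())"
```

```text
the job is handed in; nothing more can be done
None
```

The ornament now stands upright inside the brass ring, about 2 mm or less from the centre in both camera views; the arm touched nothing else, and the job is handed in (no verdict was returned).

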